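Load a petri dish into the reader on its locking carriage

ROBOT

A 6-joint arm with a two-finger parallel gripper is mounted at the origin on the work surface. World frame = base frame: x ahead of the robot, y to its left, z up, the work surface at z = 0. Lengths are in m, angles in degrees, forces in N, time in s.
With the tool pointing down it reaches from about 0.25 to 0.725 m from the base axis. Payload 9.7 kg.
Tool frame: the origin (TCP) lies between the finger pads; the fingertips stand 22 mm ahead of it and the grasp point (between the pads) lies 3 mm ahead of it; z points along the fingers, y is the line along which they close (so a half turn about z gives the same grasp; the last joint's range is limited). The gripper opens to 85 mm and grips with 20 to 120 N. Pads are 22 mm wide; open, the fingers measure 114 mm over their backs; the gripper's body (76 mm by 85 mm) begins 54 mm behind the grasp point. The pads swing forward as they close: fully open they stand 13 mm farther back than shut.
Start: joints at [67.609, 4.979, 10.078, 95.1, 0, 90], TCP at [0.21, 0.509, 0.253] pointing down, gripper open.
Joint ranges: [-179.16, 179.16], [-48.56, 103.87], [-65.8, 70.77], [-126.05, 130.52], [-82.76, 87.17], [-180, 180]. Speed limits (degrees/s): [127.2, 127.2, 147.25, 180, 180, 180].

INTERFACE

Orientations are given as [roll, pitch, yaw] about the fixed x, y, z axes, in that order (R = Rz(yaw) Ry(pitch) Rx(roll)).
In Python, from workcell import bot, viewer, finder gives the robot as it stands.
- The arm moves only by the tool move_arm, never from a script. Its arguments are lists of equal length, an entry for each row: "offset": the shift along the tool's x, y, z in cm, a list of three; "twist": the turn, a rotation vector about the tool's x, y, z in rad, a list of three; "grip": the opening, from 0 (shut) to 1 (fully open). In form: {"offset": [[x, y, z], ...], "twist": [[ax, ay, az], ...], "grip": [grip, ...]}. A call has 1 to 5 rows; each row shifts and turns the commanded pose from where the row before left it, along the tool's axes as they then stand; what a row does not reach is not made up. A row lasts 1/10 s, in which the tool goes at most 50 mm and 8.59 degrees, less where a joint would pass 70% of its speed; a pose out of reach is approached as far as the arm can. A call is refused whole if a number of a shift passes 5 or a number of a turn 0.15, either way. A call with a gripper value outside its range is refused whole. The fingers move at their own pace and stop on an object; "force" is the grip in N (left out, the last holds). Time passes only in rows, so rows that do not move let the fingers close. It gives the time, the measured TCP pose, the force, the opening and the grip force at its end, in the units of the state.
- bot.get_obs(): the state, without advancing time (a new reading comes with each control period).
- viewer.camera(name): name is "scene" or "top" or "wrist"; returns a dict with "color" (400x640x3 uint8, red, green, blue), "depth" (400x640 float32, m along the optical axis (not along the pixel's ray), 0 where there is no reading), "vfov" (degrees; the focal length in pixels is half the picture's height over the tangent of half this angle, whatever the lens; pixels are square), "cx", "cy" (the principal point, pixels), "k1" (the pictures are not rectified: a ray, as slopes to the right and down, at radius r is drawn at 1 + k1 r^2 times it, then the intrinsics apply), "position" and "attitude" of the camera in the world; the wrist camera has in their place "tool_from_camera" (4x4, takes a point from camera to tool coordinates, whose origin is the TCP and whose axes are the flange's). Camera axes: x right, y down, z forward; pixel columns grow to the right and rows downward; lengths in m; the calibration is good to about 2 mm. A picture is of the moment at which its call begins: read the wrist's pose just before it.
- bot.job_done(): hands the job in; it is judged then, once.
Trained networks look in a picture, given as the dict that the camera call returned (one of the last four; its "shot" number tells which), for a name from the list of things; names that differ only in an ending like _2 or _b are one class to them, and where a whole thing is asked for, a point or a joint stands for the part that bears it (a point fixed in the world has none). Each returns a list of dicts, best first, with "p" (0 to 1); they miss things now and then, are a little off and sometimes report something else, mostly with a low value. They report only what shows in the picture. A call takes as long as a camera call. They do not tell look-alikes from the thing itself.
- finder.boxes_of(picture, thing): "position" ([column, row] in pixels, amid what is visible of it).
- finder.pinpoint(picture, thing): "position" ([column, row] in pixels: a listed point, or the origin of a listed thing).
The state is a dict: "time": time; "q": joint angles; "qd": joint speeds; "joint_efforts": joint torques, N m; "ee_pos": TCP position; "tcp_rot": TCP orientation; "wrist_force": force on the tool from outside, world axes, zero at the start; "torque": the same for the moment, N m; "opening": finger opening in m; "grasp_force": force on a finger pad.
Only numpy, scipy, OpenCV 4.12 (cv2) and the standard library are available. Lean on these libraries where they do the work, as an engineer would, in place of code of your own. Each camera call takes 0.05 s, during which the arm holds its last target. There are 200 camera calls.

TASK

Squeeze the lock tab on the carriage of the dish reader, hold it squeezed while you draw the carriage all the way out from under the hood, and gently set the small covered petri dish, kept level, between the four pins of the carriage. Then slide the carriage fully home under the hood, again with the tab held squeezed, and let go so that the tab springs back and locks. Never move the carriage against its lock, and leave everything else where it stands.

Things in the scene. Friction and masses are not known exactly. Their poses are not given: they have to be found in the camera images.
- reader: Fixed reader: bed 295 x 130 mm, white hood over its far end. Origin on the bench below the middle of the hood's open front edge; x along the slide, into the hood, z up. Bed from x = -195 to 100 mm, side rails 18 mm high. Hood x = -2 to 102, y = -68 to 68 mm, underside 53, roof 65 mm above the bench; black lens housing (r 26 mm, top at 93 mm) at x = 62.
- carriage (a joint): Carriage position, m: 0 = home under the hood, 0.12 = drawn fully out (reader -x); a stop at each end. A plate 150 x 100 mm, top 22 mm above the bench, carrying handle and seat. With the tab squeezed it slides with under 2 N; otherwise a brake holds it anywhere against about 35 N. Starts partly or wholly under the hood.
- lock_tab (a joint): How far the lock tab is squeezed, m: 0 = released (locked), 0.006 = fully squeezed, at its stop. Unlocks after about 0.5 mm; spring 6 N at 0 rising to 9 N fully squeezed.
- handle (a point): Middle of the released handle, 42 mm above the bench, 1 mm to -y of the slide's centre line; axes as the reader's. Two black upright plates 30 mm long along x: the fixed one (12 mm thick, top 62 mm above the bench) with its outer face 19 mm to -y, the movable lock tab (8 mm, top at 57 mm, steel strip) with its outer face 19 mm to +y. 50 mm outside the hood when home.
- tab_face (a point): Middle of the outer (+y) face of the lock tab, 42 mm above the bench; moves with the tab: squeezed towards the fixed plate (reader -y) by up to 6 mm, which frees the carriage; the pair then measures 32 mm across, 38 mm released. Axes as the reader's.
- seat (a point): Middle of the dish's seat on the carriage's top, 22 mm above the bench, on the slide's centre line, 90 mm inward (+x) of the handle; axes as the reader's. Four pins, 7 mm thick, 9 mm high, stand 36.5 mm from it on the diagonals, leaving the dish 3 mm of play; fingers fit between them along reader y. 40 mm inside the hood's front edge when home, 80 mm outside it when out.
- dish: The small covered petri dish: 60 mm across, 15 mm high, about 35 g, clear plastic over pale reddish agar with a small paper spot on the lid, which is fixed on. Origin at the centre of its underside, z up. It lies on tray_a between the jar and the slide box.
- tray_a: Fixed thin steel tray, 200 x 130 x 3 mm, holding the small dish at about its middle with the jar towards tray +x and the slide box towards tray -x, each about 10 mm from the dish; fingers fit beside the dish along tray y. Origin at the centre of its underside. Left or right of the reader.
- tray_b: Fixed thin steel tray of the same size with the wide dish and the stain bottle, on the other side of the reader.
- jar: Closed low jar 44 mm across, 50 mm tall, beside the small dish. Origin at the centre of its underside. Leave it alone.
- slide_box: Low plastic slide box 42 x 77 x 30 mm (x, y, z), beside the small dish. Origin at the centre of its underside. Leave it alone.
- wide_dish: Covered petri dish 90 mm across, 15 mm high: not the one wanted. Origin at the centre of its underside. Leave it alone.
- stain_bottle: Bottle 50 mm across, 105 mm tall. Origin at the centre of its underside. Leave it alone.
- beaker: Small glass beaker 44 mm across, 50 mm tall, standing beside the reader. Origin at the centre of its underside. Leave it alone.
- timer: Bench timer 50 x 40 x 26 mm, standing beside the reader. Origin at the centre of its underside. Leave it alone.
Things that resemble listed ones, but are neither listed nor needed, are in the scene too. What is shaped like the dish but purple or red is not meant.

How it is judged:
By the outcome, as a careful person would: the job done as asked, in the order asked, and still so for the second after the job is handed in, with the robot touching nothing.
It also fails if it takes over 66 s, if anything falls off the work surface, if the arm or the gripper's body presses on something with over 40 N, if the wrist force passes 120 N, or if a joint passes its speed limit or range.

## Working session

There is one attempt and no reset: what is moved stays moved. The work goes in short steps, Python scripts to look and compute and a tool call to move; the robot and the scene stay as the last step left them, time stands still between calls to the robot, and variables do not carry over. Pictures are saved under pics/ and viewed, at most 13 in all, crops included, and the job is handed in when it is done.

Besides the shell and the picture viewer there is one more tool, called after "Emit:" in YAML: its name, and indented under it one key for each argument. move_arm: Moves the arm, as the interface text tells. Its arguments: {"type":"object","properties":{"offset":{"type":"array","items":{"type":"array","items":{"type":"number"}}},"twist":{"type":"array","items":{"type":"array","items":{"type":"number"}}},"grip":{"type":"array","items":{"type":"number"}},"force":{"type":"number"}},"required":["offset","twist","grip"]}

```bash
mkdir -p pics; ls; cat > h.py <<'E'
import numpy as np, cv2
from scipy.spatial.transform import Rotation as R
from workcell import bot, viewer, finder
def Rm(a): return R.from_euler('xyz',a,degrees=True).as_matrix()
def cam(name):
    o=bot.get_obs(); c=viewer.camera(name)
    if name=='wrist':
        T=np.eye(4); T[:3,:3]=Rm(o['tcp_rot']); T[:3,3]=o['ee_pos']; T=T@np.array(c['tool_from_camera'])
    else:
        T=np.eye(4); a=np.array(c['attitude'])
        T[:3,:3]=a if a.shape==(3,3) else Rm(a); T[:3,3]=c['position']
    c['T']=T; return c
def save(c,n): cv2.imwrite('pics/'+n,c['color'][:,:,::-1])
def K(c):
    f=200/np.tan(np.radians(c['vfov']/2)); return np.array([[f,0,c['cx']],[0,f,c['cy']],[0,0,1.]])
def ray(c,px):
    k=c['k1']; f=K(c)[0,0]; d=np.array([(px[0]-c['cx'])/f,(px[1]-c['cy'])/f]); u=d.copy()
    for _ in range(20): u=d/(1+k*(u@u))
    return c['T'][:3,:3]@np.array([u[0],u[1],1])
def atz(c,px,z):
    r=ray(c,px); p=c['T'][:3,3]; return p+r*(z-p[2])/r[2]
def deep(c,px):
    i,j=int(round(px[1])),int(round(px[0])); d=c['depth'][max(i-1,0):i+2,max(j-1,0):j+2]; d=d[d>0]
    return c['T'][:3,3]+ray(c,px)*np.median(d) if d.size else None
def proj(c,P):
    q=c['T'][:3,:3].T@(np.array(P)-c['T'][:3,3]); u=q[:2]/q[2]; u=u*(1+c['k1']*(u@u)); f=K(c)[0,0]
    return u*f+[c['cx'],c['cy']]
E
python3 - <<'E'
from h import *
np.set_printoptions(precision=3,suppress=True)
o=bot.get_obs(); print(o)
for n in ('top','scene'):
    c=cam(n); save(c,n+'0.png'); print(n,c['vfov'],c['k1'],c.get('attitude'),c['T'][:3,3])
    for t in ['reader','handle','tab_face','seat','dish','tray_a','jar','slide_box','wide_dish','stain_bottle','beaker','timer']:
        for r in finder.pinpoint(c,t)[:3]:
            print(t,round(r['p'],2),np.array(r['position']),deep(c,r['position']) if 0<=r['position'][0]<640 and 0<=r['position'][1]<400 else '')
E
```

```text
pics
{'time': 0.0, 'q': array([67.612,  5.011, 10.033, 95.099, -0.001, 89.998]), 'qd': array([-0.013,  0.024, -0.058,  0.   ,  0.027,  0.063]), 'joint_efforts': array([ -0.   , -52.038,  46.481,   0.016,   0.   ,   0.   ]), 'ee_pos': array([0.209, 0.508, 0.253]), 'tcp_rot': array([-179.923,    0.001,  157.613]), 'wrist_force': array([-0.587,  0.628,  0.446]), 'torque': array([-0.043, -0.017, -0.021]), 'grasp_force': 0.0, 'opening': 0.08547307755834693}
top 43.18628385232107 0.038537803702318726 [-171.953    1.036  -89.862] [ 0.301 -0.06   1.466]
reader 0.67 [307.2 160.3] [ 0.642 -0.005  0.023]
handle 0.85 [312.  181.5] [ 0.579 -0.019  0.022]
tab_face 0.57 [306.1 181.3] [ 0.579 -0.002  0.022]
tab_face 0.54 [261.5 161.6] [0.641 0.131 0.011]
tab_face 0.42 [310.8 178.6] [ 0.587 -0.015  0.021]
seat 0.56 [300.8 148.8] [0.664 0.012 0.067]
seat 0.28 [193.3 215. ] [0.481 0.323 0.022]
seat 0.26 [307.9 183.6] [ 0.568 -0.008  0.047]
dish 0.92 [419.3 168.3] [ 0.618 -0.331  0.016]
dish 0.9 [478.4 223.5] [ 0.457 -0.495  0.014]
dish 0.69 [421.8 285.3] [ 0.282 -0.33   0.015]
tray_a 0.84 [409.8 224.6]
[... 733 characters left out ...]
2.9] [ 0.496 -0.249  0.02 ]
tab_face 0.42 [360.7 209.4] [ 0.587 -0.009  0.056]
dish 0.7 [151.6 248.1] [ 0.475 -0.504  0.016]
dish 0.67 [204.9 183.8] [ 0.287 -0.346  0.018]
dish 0.57 [230.9 222.5] [ 0.468 -0.311  0.019]
tray_a 0.86 [228.  218.8] [ 0.452 -0.315  0.019]
tray_a 0.56 [445.1 160.7] [0.465 0.328 0.021]
jar 0.86 [255.4 222.3] [ 0.496 -0.255  0.024]
jar 0.58 [206.2 219.4] [ 0.447 -0.366  0.033]
slide_box 0.72 [206.4 220.3] [ 0.449 -0.367  0.031]
wide_dish 0.84 [450.8 170.5] [0.509 0.317 0.02 ]
stain_bottle 0.63 [450.7 150.2] [0.431 0.371 0.024]
beaker 0.53 [414.4 226.5] [0.695 0.075 0.066]
timer 0.69 [255.6 218.3] [ 0.493 -0.252  0.035]
timer 0.56 [344.8 273. ] [ 0.726 -0.114  0.026]
```

```bash
python3 - <<'E'
import cv2
a=cv2.imread('pics/top0.png')[110:310,150:500]; cv2.imwrite('pics/top0c.png',cv2.resize(a,(788,450),interpolation=cv2.INTER_CUBIC))
E
```

```text
(no output)
```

View pics/top0c.png

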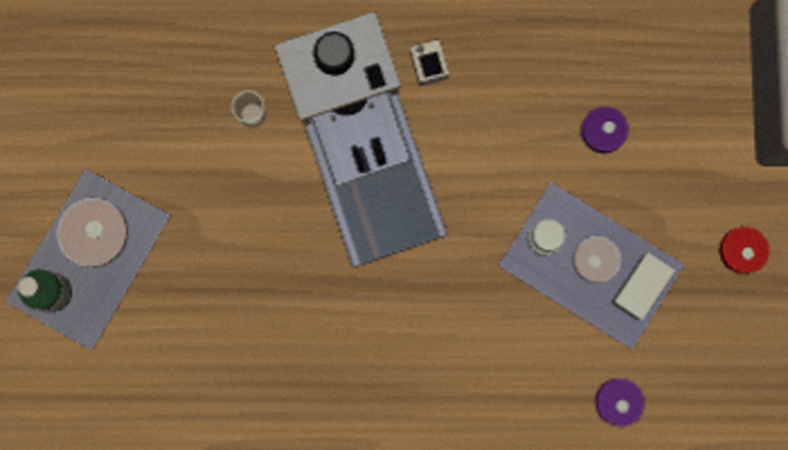

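View pics/scene0.png

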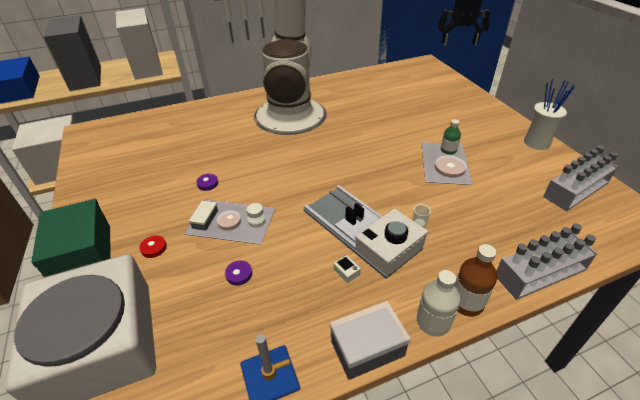

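The top crop (pixel = 150+x/2.25, 110+y/2.25) shows the reader with its hood at the top and the handle at about crop (368,155). The wanted dish is on tray_a at crop (597,259), between the jar (547,236) and the slide box (645,285). Purple and red decoys stand around it. The scene view agrees.

```bash
python3 - <<'E'
from h import *
np.set_printoptions(precision=4,suppress=True)
c=cam('top'); f=lambda x,y,z: atz(c,(150+(x+.5)/2.25-.5,110+(y+.5)/2.25-.5),z)
H=[f(*p,.065) for p in ((301,118),(399,87),(376,13),(277,46))]
for p in H: print('hood',p)
for a,b in ((1,0),(2,3)): d=H[a]-H[b]; print('yaw from front/back edge',np.degrees(np.arctan2(d[1],d[0]))+90,np.linalg.norm(d))
print('origin',(H[0]+H[1])/2)
a=f(356,265,.018);b=f(445,236,.018);m=(a+b)/2;print('bed end',a,b,m)
d=(H[0]+H[1])/2-m;print('yaw',np.degrees(np.arctan2(d[1],d[0])),np.linalg.norm(d[:2]))
print('plates',f(360,159,.062),f(378,152,.062))
print('dish',f(597,259,.018),'spot',f(594,261,.018))
T=[f(*p,.003) for p in ((550,184),(683,265),(633,348),(500,265))]
print('tray',sum(T)/4); 
for i,j in ((0,1),(3,2)): d=T[i]-T[j];print(np.degrees(np.arctan2(d[1],d[0])),np.linalg.norm(d))
E
```

```text
hood [0.6262 0.061  0.065 ]
hood [ 0.6661 -0.0626  0.065 ]
hood [ 0.7629 -0.0333  0.065 ]
hood [0.7199 0.0926 0.065 ]
yaw from front/back edge 17.86890868720876 0.12986343839045142
yaw from front/back edge 18.877723290874343 0.13304584959932228
origin [ 0.6461 -0.0008  0.065 ]
bed end [ 0.4447 -0.0076  0.018 ] [ 0.4821 -0.1216  0.018 ] [ 0.4634 -0.0646  0.018 ]
yaw 19.248729878165985 0.19351519015730018
plates [ 0.5741 -0.0136  0.062 ] [ 0.583  -0.0362  0.062 ]
dish [ 0.4527 -0.3147  0.018 ] spot [ 0.4501 -0.3108  0.018 ]
tray [ 0.4465 -0.3096  0.003 ]
57.810103482632805 0.19812882747928684
57.678837959343504 0.19768768659761934
```

Emit:
move_arm:
  offset:
    - [0, 0, 0]
    - [0, 0, 0]
    - [0, 0, 0]
    - [0, 0, 0]
    - [0, 0, 0]
  twist:
    - [0, 0, -0.144]
    - [0, 0, -0.144]
    - [0, 0, -0.144]
    - [0, 0, -0.144]
    - [0, 0, -0.144]
  grip: [1, 1, 1, 1, 1]

```text
time: 1.85
ee_pos: [0.2095, 0.5085, 0.2533]
tcp_rot: [-180.0, -0.0, -160.8]
wrist_force: [0.2, 0.3, 0.4]
opening: 0.0851
grasp_force: 0.0
```

```bash
python3 - <<'E'
from h import *
print(bot.get_obs()['q'],bot.get_obs()['tcp_rot']); c=cam('wrist'); print(c['vfov'],c['cx'],c['cy'],c['k1']); print(np.round(c['tool_from_camera'],3))
E
```

```text
[6.76090216e+01 4.97907429e+00 1.00769865e+01 9.50997159e+01
 5.99148947e-04 4.84069559e+01] [-1.79999049e+02 -1.64544913e-03 -1.60797934e+02]
69.76139323612036 317.84610956431186 198.62779265724788 -0.008636204053765641
[[-0.001 -0.965 -0.261  0.066]
 [ 1.    -0.001  0.001 -0.002]
 [-0.002 -0.261  0.965 -0.121]
 [ 0.     0.     0.     1.   ]]
```

Emit:
move_arm:
  offset:
    - [-1.2, -4.8, 0]
    - [-1.2, -4.8, 0]
    - [-1.2, -4.8, 0]
    - [-1.2, -4.8, 0]
    - [-1.2, -4.8, 0]
  twist:
    - [0, 0, 0]
    - [0, 0, 0]
    - [0, 0, 0]
    - [0, 0, 0]
    - [0, 0, 0]
  grip: [1, 1, 1, 1, 1]

```text
time: 2.4
ee_pos: [0.3444, 0.2991, 0.2534]
tcp_rot: [180.0, 0.0, -161.3]
wrist_force: [0.1, 0.6, 0.1]
opening: 0.0854
grasp_force: 0.0
```

Emit:
move_arm:
  offset:
    - [-1.2, -4.8, 0]
    - [-1.2, -4.8, 0]
    - [-1.2, -4.8, 0]
    - [-1.2, -4.8, 0]
    - [-1.2, -4.8, 0]
  twist:
    - [0, 0, 0]
    - [0, 0, 0]
    - [0, 0, 0]
    - [0, 0, 0]
    - [0, 0, 0]
  grip: [1, 1, 1, 1, 1]

```text
time: 2.9
ee_pos: [0.479, 0.0911, 0.2536]
tcp_rot: [-180.0, 0.0, -161.3]
wrist_force: [1.3, 0.6, -0.1]
opening: 0.0856
grasp_force: 0.0
```

Emit:
move_arm:
  offset:
    - [-1.2, -4.6, 1]
    - [-1.2, -4.6, 1]
    - [-1.2, -4.6, 1]
    - [0, 0, 0]
  twist:
    - [0, 0, 0]
    - [0, 0, 0]
    - [0, 0, 0]
    - [0, 0, 0]
  grip: [1, 1, 1, 1]

```text
time: 3.3
ee_pos: [0.5583, -0.03, 0.2205]
tcp_rot: [180.0, -0.2, -161.6]
wrist_force: [-0.5, 0.3, 0.0]
opening: 0.0857
grasp_force: 0.0
```

```bash
python3 - <<'E'
from h import *
np.set_printoptions(precision=4,suppress=True)
c=cam('wrist'); save(c,'w1.png'); print(bot.get_obs()['q'])
for t,z in [('handle',.042),('tab_face',.042),('seat',.022)]:
    for r in finder.pinpoint(c,t)[:3]: print(t,round(r['p'],2),np.array(r['position']),atz(c,r['position'],z))
E
```

```text
[ -2.8776   5.6748   7.3091  91.783   -0.0033 -21.3755]
handle 0.87 [317.9 206.7] [ 0.5812 -0.0238  0.042 ]
handle 0.45 [320.  246.5] [ 0.625  -0.0068  0.042 ]
tab_face 0.75 [332.3 204. ] [ 0.5734 -0.0099  0.042 ]
tab_face 0.16 [320.6 248.7] [ 0.6273 -0.0052  0.042 ]
seat 0.65 [320.6 247.6] [ 0.6347 -0.0026  0.022 ]
seat 0.64 [322.3 269.3] [0.6616 0.0087 0.022 ]
```

View pics/w1.png

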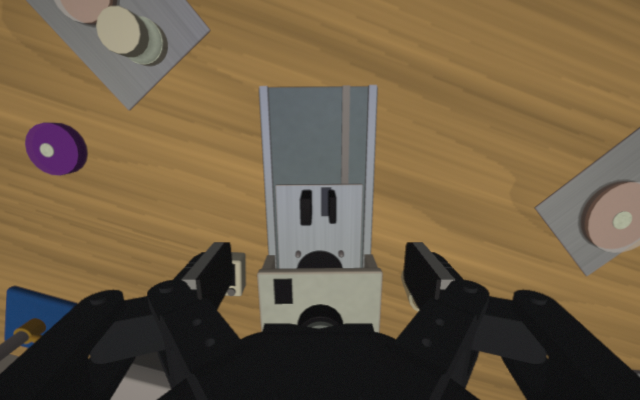

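```bash
python3 - <<'E'
from h import *
np.set_printoptions(precision=4,suppress=True)
c=cam('wrist'); f=lambda x,y,z: atz(c,(x,y),z)
a=f(259.5,87,.018);b=f(378,87,.018);m=(a+b)/2
g=f(259,270,.065);h=f(382,270,.065);n=(g+h)/2
print(m,np.linalg.norm(a-b),n,np.linalg.norm(g-h)); d=n-m;print(np.linalg.norm(d[:2]),np.degrees(np.arctan2(d[1],d[0])))
d=b-a;print(np.degrees(np.arctan2(d[1],d[0]))-90); d=h-g;print(np.degrees(np.arctan2(d[1],d[0]))-90)
# plates tops
L=f(306,190,.062);Rr=f(333,190,.057);print(f(300,207,.062),f(336,205,.057),f(306,190,.062),f(306,224,.062))
o=bot.get_obs();print(o['ee_pos'],o['tcp_rot'])
E
```

```text
[ 0.4611 -0.058   0.018 ] 0.12655307123817816 [0.6412 0.0051 0.065 ] 0.1331816827648875
0.19084983992824084 19.317674105230882
18.777710103610517
18.709933631906324
[ 0.5814 -0.0376  0.062 ] [ 0.5688 -0.0025  0.057 ] [ 0.5624 -0.0374  0.062 ] [ 0.5971 -0.026   0.062 ]
[ 0.5566 -0.0249  0.224 ] [-179.9914    0.0467 -161.131 ]
```

The wrist view shows the rails almost vertical at columns 262 and 375, so the yaw is right. The handle plates are at (306,207) and (333,205), and the pins and the seat's dark disc show at (320,258). Next I descend partway and look again.

Emit:
move_arm:
  offset:
    - [-1.1, -0.2, 3]
    - [-1.1, -0.2, 3]
    - [0, 0, 4]
    - [0, 0, 0]
  twist:
    - [0, 0, 0]
    - [0, 0, 0]
    - [0, 0, 0]
    - [0, 0, 0]
  grip: [1, 1, 1, 1]

```text
time: 3.95
ee_pos: [0.5763, -0.0211, 0.1186]
tcp_rot: [179.8, -0.4, -161.1]
wrist_force: [-1.4, 1.1, -1.0]
opening: 0.0851
grasp_force: 0.0
```

```bash
python3 - <<'E'
from h import *
np.set_printoptions(precision=4,suppress=True)
c=cam('wrist'); save(c,'w2.png'); o=bot.get_obs(); print(o['ee_pos'],o['tcp_rot'])
Ti=np.linalg.inv(Rm(o['tcp_rot']))
for t,z in [('handle',.042),('tab_face',.042),('seat',.022)]:
    for r in finder.pinpoint(c,t)[:2]: P=atz(c,r['position'],z); print(t,round(r['p'],2),np.array(r['position']),P,Ti@(P-o['ee_pos']))
E
```

```text
[ 0.5774 -0.0214  0.1221] [ 179.9175   -0.2048 -161.0715]
handle 0.84 [312.9 219.4] [ 0.5804 -0.0249  0.042 ] [-0.0019 -0.0044  0.08  ]
tab_face 0.67 [337.4 220.5] [ 0.5754 -0.0078  0.042 ] [-0.0028  0.0134  0.0801]
seat 0.68 [315.5 310.1] [0.6655 0.0059 0.022 ] [-0.0926 -0.0029  0.0997]
```

View pics/w2.png

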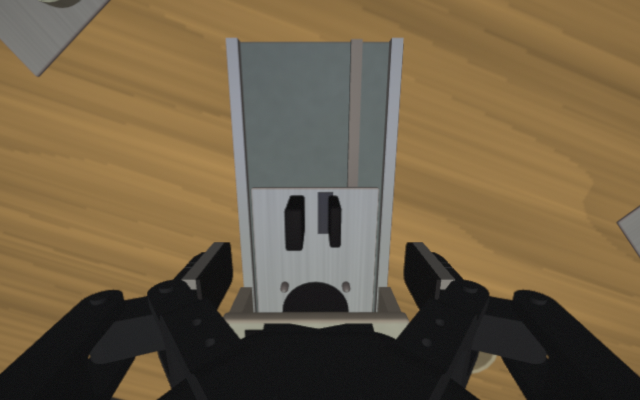

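The handle sits about 5 mm to -y of the tool, with its plates at columns 285–341. I shift there with an allowance for the squeeze, descend and squeeze.

Emit:
move_arm:
  offset:
    - [-0.1, -0.75, 2]
    - [0, 0, 3]
    - [0, 0, 2.2]
    - [0, 0, 0]
  twist:
    - [0, 0, 0]
    - [0, 0, 0]
    - [0, 0, 0]
    - [0, 0, 0]
  grip: [1, 1, 1, 1]

```text
time: 4.55
ee_pos: [0.5817, -0.0292, 0.0506]
tcp_rot: [180.0, -0.1, -161.1]
wrist_force: [-0.0, -0.4, -0.7]
opening: 0.0853
grasp_force: 0.0
```

Emit:
move_arm:
  offset:
    - [0, 0, 0]
    - [0, 0, 0]
    - [0, 0, 0]
    - [0, 0, 0]
    - [0, 0, 0]
  twist:
    - [0, 0, 0]
    - [0, 0, 0]
    - [0, 0, 0]
    - [0, 0, 0]
    - [0, 0, 0]
  grip: [0.5, 0.5, 0.3, 0.3, 0.3]
  force: 30

```text
time: 5.05
ee_pos: [0.5827, -0.0262, 0.0538]
tcp_rot: [179.7, 0.2, -161.0]
wrist_force: [-6.5, 16.6, 11.4]
opening: 0.0306
grasp_force: 34.6
```

Emit:
move_arm:
  offset:
    - [0, 0, 0]
    - [0, 0, 0]
    - [0, 0, 0]
    - [0, 0, 0]
    - [0, 0, 0]
  twist:
    - [0, 0, 0]
    - [0, 0, 0]
    - [0, 0, 0]
    - [0, 0, 0]
    - [0, 0, 0]
  grip: [0.2, 0.2, 0.2, 0.2, 0.2]

```text
time: 5.55
ee_pos: [0.5827, -0.0262, 0.0538]
tcp_rot: [179.7, 0.2, -161.0]
wrist_force: [-6.2, 17.1, 11.9]
opening: 0.0304
grasp_force: 34.9
```

Emit:
move_arm:
  offset:
    - [0, 0.3, -0.3]
    - [0, 0, 0]
  twist:
    - [0, 0, 0]
    - [0, 0, 0]
  grip: [0.2, 0.2]

```text
time: 5.75
ee_pos: [0.581, -0.0265, 0.0539]
tcp_rot: [180.0, -0.1, -161.1]
wrist_force: [0.2, -2.2, -6.6]
opening: 0.0301
grasp_force: 40.5
```

Emit:
move_arm:
  offset:
    - [0.5, 0, 0]
    - [1, 0, 0]
    - [1.5, 0, 0]
    - [1.5, 0, 0]
    - [0, 0, 0]
  twist:
    - [0, 0, 0]
    - [0, 0, 0]
    - [0, 0, 0]
    - [0, 0, 0]
    - [0, 0, 0]
  grip: [0.2, 0.2, 0.2, 0.2, 0.2]

```text
time: 6.25
ee_pos: [0.5366, -0.0417, 0.054]
tcp_rot: [180.0, -0.1, -161.2]
wrist_force: [0.3, -2.6, -11.1]
opening: 0.0301
grasp_force: 39.7
```

Emit:
move_arm:
  offset:
    - [1.5, 0, 0.1]
    - [1.5, 0, 0.1]
    - [1.2, 0, 0]
    - [0.5, 0, 0]
    - [0, 0, 0]
  twist:
    - [0, 0, 0]
    - [0, 0, 0]
    - [0, 0, 0]
    - [0, 0, 0]
    - [0, 0, 0]
  grip: [0.2, 0.2, 0.2, 0.2, 0.2]

```text
time: 6.75
ee_pos: [0.4945, -0.0563, 0.0539]
tcp_rot: [-180.0, 0.1, -161.2]
wrist_force: [-1.6, 1.4, 7.0]
opening: 0.0302
grasp_force: 40.6
```

Emit:
move_arm:
  offset:
    - [0.2, 0, 0]
    - [0.2, 0, 0]
    - [0.2, 0, 0]
    - [0, 0, 0]
  twist:
    - [0, 0, 0]
    - [0, 0, 0]
    - [0, 0, 0]
    - [0, 0, 0]
  grip: [0.2, 0.2, 0.2, 0.2]

```text
time: 7.15
ee_pos: [0.4895, -0.058, 0.0539]
tcp_rot: [-180.0, 0.1, -161.1]
wrist_force: [-1.5, 1.1, 7.6]
opening: 0.03
grasp_force: 40.8
```

Emit:
move_arm:
  offset:
    - [0.2, 0, 0]
    - [0.2, 0, 0]
    - [0, 0, 0]
  twist:
    - [0, 0, 0]
    - [0, 0, 0]
    - [0, 0, 0]
  grip: [0.2, 0.2, 0.2]

```text
time: 7.45
ee_pos: [0.4865, -0.059, 0.0539]
tcp_rot: [-180.0, 0.2, -161.1]
wrist_force: [3.4, 3.1, 5.2]
opening: 0.0303
grasp_force: 40.4
```

Emit:
move_arm:
  offset:
    - [0.2, 0, 0]
    - [0.2, 0, 0]
    - [0, 0, 0]
  twist:
    - [0, 0, 0]
    - [0, 0, 0]
    - [0, 0, 0]
  grip: [0.2, 0.2, 0.2]

```text
time: 7.75
ee_pos: [0.4859, -0.0593, 0.0541]
tcp_rot: [-180.0, 0.7, -161.0]
wrist_force: [22.5, 10.4, -7.9]
opening: 0.0301
grasp_force: 35.9
```

Emit:
move_arm:
  offset:
    - [-0.4, 0, 0]
    - [0, 0, 0]
    - [0, 0, 0]
    - [0, 0, 0]
    - [0, 0, 0]
  twist:
    - [0, 0, 0]
    - [0, 0, 0]
    - [0, 0, 0]
    - [0, 0, 0]
    - [0, 0, 0]
  grip: [0.2, 0.2, 0.8, 0.8, 0.8]

```text
time: 8.25
ee_pos: [0.4852, -0.0597, 0.0526]
tcp_rot: [-179.9, 0.0, -161.1]
wrist_force: [0.4, -0.8, -0.5]
opening: 0.0682
grasp_force: 0.0
```

Emit:
move_arm:
  offset:
    - [0, 0, -3]
    - [0, 0, -4]
    - [0, 0, -4]
    - [0, 0, -3]
    - [0, 0, 0]
  twist:
    - [0, 0, 0]
    - [0, 0, 0]
    - [0, 0, 0]
    - [0, 0, 0]
    - [0, 0, 0]
  grip: [0.8, 0.8, 1, 1, 1]

```text
time: 8.75
ee_pos: [0.4866, -0.0599, 0.1971]
tcp_rot: [-179.8, 0.4, -161.2]
wrist_force: [-0.0, -0.4, -0.8]
opening: 0.0854
grasp_force: 0.0
```

```bash
python3 - <<'E'
from h import *
np.set_printoptions(precision=4,suppress=True)
c=cam('wrist'); save(c,'w3.png'); o=bot.get_obs(); print(o['ee_pos'],o['tcp_rot'])
Ti=np.linalg.inv(Rm(o['tcp_rot']))
for t,z in [('handle',.042),('tab_face',.042),('seat',.022)]:
    for r in finder.pinpoint(c,t)[:2]: P=atz(c,r['position'],z); print(t,round(r['p'],2),np.array(r['position']),P,Ti@(P-o['ee_pos']))
E
```

```text
[ 0.4859 -0.0598  0.1945] [-179.8652    0.2014 -161.1533]
handle 0.85 [323.1 189.4] [ 0.4858 -0.0569  0.042 ] [-0.0003  0.0032  0.1525]
tab_face 0.77 [342.7 189.9] [ 0.4801 -0.0384  0.042 ] [-0.0008  0.0226  0.1525]
seat 0.78 [323.5 260.6] [ 0.5688 -0.0273  0.022 ] [-0.0883  0.0044  0.1728]
```

View pics/w3.png

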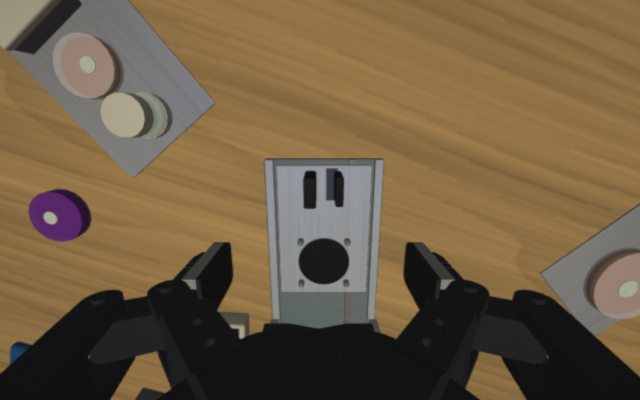

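The carriage is fully out: the handle is at (323,189), the seat disc at (324,261), and four pins stand around the disc. Next is the dish at (85,65), which is beside the jar.

Emit:
move_arm:
  offset:
    - [2.3, -4.6, 0]
    - [2.3, -4.6, 0]
    - [2.3, -4.6, 0]
    - [2.3, -4.6, 0]
    - [2.2, -4.6, 0]
  twist:
    - [0, 0, 0]
    - [0, 0, 0]
    - [0, 0, 0]
    - [0, 0, 0]
    - [0, 0, 0]
  grip: [1, 1, 1, 1, 1]

```text
time: 9.45
ee_pos: [0.4511, -0.309, 0.191]
tcp_rot: [179.9, -0.1, -161.1]
wrist_force: [1.5, 0.5, -0.2]
opening: 0.0851
grasp_force: 0.0
```

Emit:
move_arm:
  offset:
    - [0, 0, 0]
    - [0, 0, 0]
    - [0, 0, 0]
    - [0, 0, 0]
    - [0, 0, 0]
  twist:
    - [0, 0, -0.135]
    - [0, 0, -0.135]
    - [0, 0, -0.135]
    - [0, 0, -0.135]
    - [0, 0, -0.135]
  grip: [1, 1, 1, 1, 1]

```text
time: 9.95
ee_pos: [0.4517, -0.3071, 0.1907]
tcp_rot: [179.9, -0.0, -122.2]
wrist_force: [0.3, 0.5, 0.3]
opening: 0.0853
grasp_force: 0.0
```

Emit:
move_arm:
  offset:
    - [0, 0, 2]
    - [0, 0, 2]
    - [0, 0, 0]
    - [0, 0, 0]
  twist:
    - [0, 0, 0]
    - [0, 0, 0]
    - [0, 0, 0]
    - [0, 0, 0]
  grip: [1, 1, 1, 1]

```text
time: 10.35
ee_pos: [0.4518, -0.307, 0.1516]
tcp_rot: [179.9, -0.0, -122.5]
wrist_force: [0.0, 0.1, 0.7]
opening: 0.0854
grasp_force: 0.0
```

```bash
python3 - <<'E'
from h import *
np.set_printoptions(precision=4,suppress=True)
c=cam('wrist'); save(c,'w4.png'); o=bot.get_obs(); print(o['ee_pos'],o['tcp_rot'],o['q'])
Ti=np.linalg.inv(Rm(o['tcp_rot']))
for t,z in [('dish',.003),('jar',.003),('slide_box',.003),('tray_a',0)]:
    for r in finder.pinpoint(c,t)[:2]: P=atz(c,r['position'],z); print(t,round(r['p'],2),np.array(r['position']),P,Ti@(P-o['ee_pos']))
E
```

```text
[ 0.4522 -0.3073  0.1525] [ 179.9831   -0.0047 -122.4696] [-34.1958   3.7046  -2.4126  83.8995  -0.0052 -91.7262]
dish 0.83 [314.6 183.5] [ 0.4504 -0.3167  0.003 ] [ 0.0089 -0.0036  0.1495]
dish 0.81 [475.   50.5] [ 0.2714 -0.3409  0.003 ] [0.1254 0.1345 0.1496]
jar 0.87 [329.3 251.4] [ 0.4761 -0.2488  0.003 ] [-0.0622  0.0112  0.1495]
slide_box 0.84 [313.5 111.2] [ 0.4154 -0.3731  0.003 ] [ 0.0753 -0.0044  0.1495]
```

View pics/w4.png

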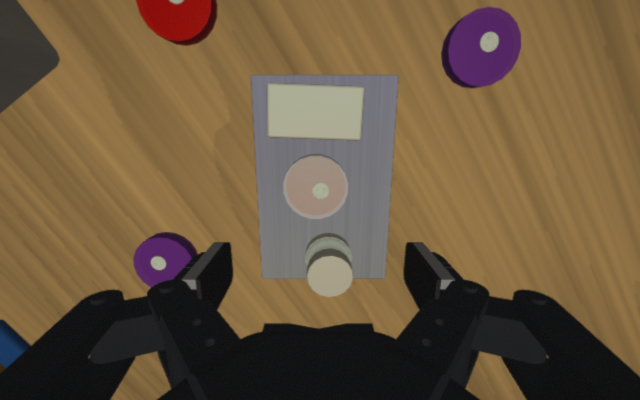

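Tray_a is now square to the tool. The dish's lid centre is at (316,186), the slide box above it at (315,112), and the jar below at (329,255). I shift over the dish and descend.

Emit:
move_arm:
  offset:
    - [0.9, -0.35, 2]
    - [0, 0, 3]
    - [0, 0, 3]
    - [0, 0, 1]
    - [0, 0, 0]
  twist:
    - [0, 0, 0]
    - [0, 0, 0]
    - [0, 0, 0]
    - [0, 0, 0]
    - [0, 0, 0]
  grip: [1, 1, 1, 1, 1]

```text
time: 11.1
ee_pos: [0.4498, -0.3164, 0.0614]
tcp_rot: [179.9, 0.0, -122.5]
wrist_force: [-0.5, -0.3, -0.4]
opening: 0.0854
grasp_force: 0.0
```

```bash
python3 - <<'E'
from h import *
np.set_printoptions(precision=4,suppress=True)
c=cam('wrist'); save(c,'w5.png'); o=bot.get_obs(); print(o['ee_pos'],o['tcp_rot'],o['opening'])
Ti=np.linalg.inv(Rm(o['tcp_rot']))
for t,z in [('dish',.003)]:
    for r in finder.pinpoint(c,t)[:2]: P=atz(c,r['position'],z); print(t,round(r['p'],2),np.array(r['position']),P,Ti@(P-o['ee_pos']))
for px in ((228,260),(410,260),(225,300),(415,300)): print(px,c['depth'][px[1],px[0]], deep(c,px))
E
```

```text
[ 0.4505 -0.3168  0.0629] [ 179.9961    0.0003 -122.4614] 0.08564363748933448
dish 0.87 [321.6 224.9] [ 0.4486 -0.3159  0.003 ] [0.0003 0.0021 0.0599]
dish 0.56 [562.9  31.6] [ 0.2718 -0.3404  0.003 ] [0.1158 0.138  0.0599]
(228, 260) 0.13787387 [ 0.4858 -0.3425  0.0574]
(410, 260) 0.13192102 [ 0.4125 -0.2986  0.0623]
(225, 300) 0.2082713 [ 0.5391 -0.3039  0.0006]
(415, 300) 0.12656589 [ 0.4199 -0.2863  0.0722]
```

View pics/w5.png

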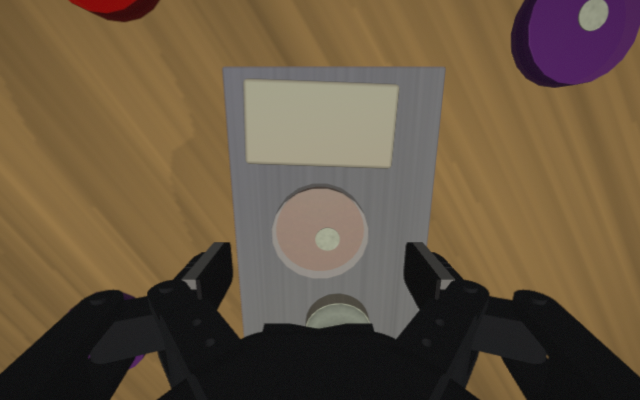

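The lid is centred at (320,231), so the dish is between the fingers to within about 1 mm. I go down and grip gently.

Emit:
move_arm:
  offset:
    - [0, 0.05, 2]
    - [0, 0, 1.5]
    - [0, 0, 0.6]
    - [0, 0, 0]
  twist:
    - [0, 0, 0]
    - [0, 0, 0]
    - [0, 0, 0]
    - [0, 0, 0]
  grip: [1, 1, 1, 1]

```text
time: 11.6
ee_pos: [0.4497, -0.3163, 0.0209]
tcp_rot: [179.9, 0.0, -122.5]
wrist_force: [0.4, -0.3, -0.3]
opening: 0.0855
grasp_force: 0.0
```

Emit:
move_arm:
  offset:
    - [0, 0, 0]
    - [0, 0, 0]
    - [0, 0, 0]
    - [0, 0, 0]
    - [0, 0, 0]
  twist:
    - [0, 0, 0]
    - [0, 0, 0]
    - [0, 0, 0]
    - [0, 0, 0]
    - [0, 0, 0]
  grip: [0.85, 0.75, 0.7, 0.65, 0.65]
  force: 20

```text
time: 12.1
ee_pos: [0.4503, -0.3168, 0.0223]
tcp_rot: [-179.9, -0.0, -122.5]
wrist_force: [-0.4, 0.1, 5.5]
opening: 0.0591
grasp_force: 21.2
```

Emit:
move_arm:
  offset:
    - [0, 0, -0.5]
    - [0, 0, -1.5]
    - [0, 0, -3]
    - [0, 0, -3]
    - [0, 0, 0]
  twist:
    - [0, 0, 0]
    - [0, 0, 0]
    - [0, 0, 0]
    - [0, 0, 0]
    - [0, 0, 0]
  grip: [0.6, 0.6, 0.6, 0.6, 0.6]

```text
time: 12.6
ee_pos: [0.4517, -0.3177, 0.1068]
tcp_rot: [-179.6, -0.0, -122.5]
wrist_force: [-0.1, -0.1, -0.2]
opening: 0.0588
grasp_force: 21.8
```

Emit:
move_arm:
  offset:
    - [0, 0, 0]
    - [0, 0, 0]
    - [0, 0, 0]
    - [0, 0, 0]
    - [0, 0, 0]
  twist:
    - [0, 0, 0.135]
    - [0, 0, 0.135]
    - [0, 0, 0.135]
    - [0, 0, 0.135]
    - [0, 0, 0.135]
  grip: [0.6, 0.6, 0.6, 0.6, 0.6]

```text
time: 13.1
ee_pos: [0.4499, -0.3165, 0.1017]
tcp_rot: [-180.0, 0.0, -161.5]
wrist_force: [-0.3, -1.1, -0.4]
opening: 0.0591
grasp_force: 21.8
```

Emit:
move_arm:
  offset:
    - [-1.5, 1.75, 0]
    - [-3, 3.4, 0]
    - [-3.7, 4.2, 0]
    - [-4.3, 4.9, 0]
    - [-3.7, 4.2, 0]
  twist:
    - [0, 0, 0]
    - [0, 0, 0]
    - [0, 0, 0]
    - [0, 0, 0]
    - [0, 0, 0]
  grip: [0.6, 0.6, 0.6, 0.6, 0.6]

```text
time: 13.6
ee_pos: [0.5337, -0.1128, 0.1019]
tcp_rot: [-180.0, 0.0, -161.2]
wrist_force: [0.8, -0.4, -0.8]
opening: 0.059
grasp_force: 21.9
```

Emit:
move_arm:
  offset:
    - [-3, 3.4, 0]
    - [-1.5, 1.7, 0]
    - [0, 0, 0]
    - [0, 0, 0]
  twist:
    - [0, 0, 0]
    - [0, 0, 0]
    - [0, 0, 0]
    - [0, 0, 0]
  grip: [0.6, 0.6, 0.6, 0.6]

```text
time: 14.0
ee_pos: [0.5593, -0.0516, 0.1014]
tcp_rot: [-180.0, -0.0, -161.1]
wrist_force: [1.0, -0.1, -0.6]
opening: 0.0591
grasp_force: 21.9
```

```bash
python3 - <<'E'
from h import *
np.set_printoptions(precision=4,suppress=True)
c=cam('wrist'); save(c,'w6.png'); o=bot.get_obs(); print(o['ee_pos'],o['tcp_rot'],o['opening'],o['grasp_force'])
Ti=np.linalg.inv(Rm(o['tcp_rot']))
for t,z in [('dish',o['ee_pos'][2]-.0193),('handle',.042),('tab_face',.042),('seat',.022)]:
    for r in finder.pinpoint(c,t)[:2]: P=atz(c,r['position'],z); print(t,round(r['p'],2),np.array(r['position']),P,Ti@(P-o['ee_pos']))
E
```

```text
[ 0.5591 -0.0522  0.1014] [-179.9909   -0.0173 -161.1365] 0.05901915493082176 21.862176060676575
dish 0.68 [317.9 251.1] [ 0.5607 -0.0528  0.0821] [-0.0013 -0.001   0.0193]
handle 0.86 [351.  110.1] [ 0.485  -0.0576  0.042 ] [0.0719 0.0189 0.0594]
tab_face 0.93 [380.6 112. ] [ 0.4802 -0.0404  0.042 ] [0.0708 0.0367 0.0594]
```

View pics/w6.png

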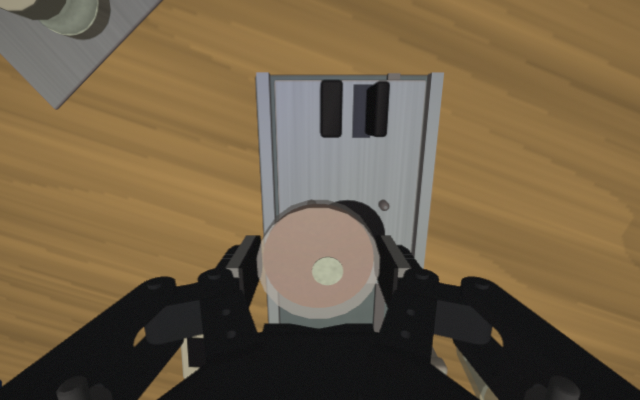

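The dish is held level, with its lid centred at (320,260). The handle is at (351,110), and one pin shows at (384,205). The seat is still about 18 mm ahead in x and 20 mm to the side in y. I move over it, lower partway and check the pins.

Emit:
move_arm:
  offset:
    - [-0.9, 1, 0]
    - [-0.8, 1, 1]
    - [0, 0, 1.5]
    - [0, 0, 0.8]
    - [0, 0, 0]
  twist:
    - [0, 0, 0]
    - [0, 0, 0]
    - [0, 0, 0]
    - [0, 0, 0]
    - [0, 0, 0]
  grip: [0.6, 0.6, 0.6, 0.6, 0.6]

```text
time: 14.75
ee_pos: [0.5677, -0.0273, 0.0658]
tcp_rot: [179.9, -0.2, -161.1]
wrist_force: [0.1, -0.4, -1.0]
opening: 0.0592
grasp_force: 21.9
```

```bash
python3 - <<'E'
from h import *
np.set_printoptions(precision=4,suppress=True)
bot.get_obs(); c=cam('wrist'); save(c,'w7.png'); o=bot.get_obs(); print(o['ee_pos'],o['tcp_rot'],o['opening'],o['grasp_force'])
Ti=np.linalg.inv(Rm(o['tcp_rot']))
for t,z in [('dish',o['ee_pos'][2]-.0193),('handle',.042),('tab_face',.042),('seat',.022)]:
    for r in finder.pinpoint(c,t)[:1]: P=atz(c,r['position'],z); print(t,round(r['p'],2),np.array(r['position']),P,Ti@(P-o['ee_pos']))
E
```

```text
[ 0.5682 -0.0274  0.067 ] [ 179.9559   -0.12   -161.1315] 0.058806544320153684 21.861967742443085
dish 0.62 [318.  251.7] [ 0.5689 -0.0285  0.0477] [-0.0003 -0.0013  0.0193]
handle 0.87 [316.9  72.4] [ 0.4851 -0.0576  0.042 ] [ 0.0883 -0.0017  0.0252]
tab_face 0.7 [356.9  73.2] [ 0.4794 -0.0397  0.042 ] [0.088  0.017  0.0252]
seat 0.35 [359.9  74.2] [ 0.4756 -0.0366  0.022 ] [0.0905 0.0212 0.0452]
```

View pics/w7.png

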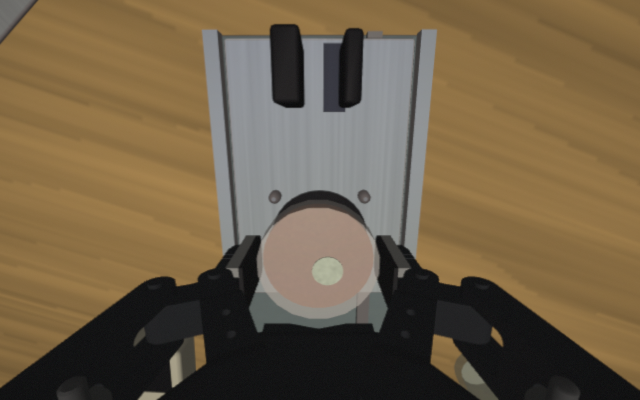

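The near pins at (275,196) and (364,196) lie symmetrically about the dish, whose lid centre is at (318,260). That leaves about 1.5 mm to correct in x. I lower slowly.

Emit:
move_arm:
  offset:
    - [-0.15, 0.05, 0.8]
    - [0, 0, 0.8]
    - [0, 0, 0.6]
    - [0, 0, 0]
  twist:
    - [0, 0, 0]
    - [0, 0, 0]
    - [0, 0, 0]
    - [0, 0, 0]
  grip: [0.6, 0.6, 0.6, 0.6]

```text
time: 15.4
ee_pos: [0.5695, -0.0264, 0.0448]
tcp_rot: [180.0, -0.1, -161.1]
wrist_force: [0.1, -0.0, 0.2]
opening: 0.0589
grasp_force: 21.9
```

Emit:
move_arm:
  offset:
    - [0, 0, 0.1]
    - [0, 0, 0.1]
    - [0, 0, 0]
  twist:
    - [0, 0, 0]
    - [0, 0, 0]
    - [0, 0, 0]
  grip: [0.6, 0.6, 0.6]

```text
time: 15.7
ee_pos: [0.5703, -0.0264, 0.0444]
tcp_rot: [-180.0, 0.0, -161.1]
wrist_force: [0.4, -0.1, -0.6]
opening: 0.059
grasp_force: 21.9
```

Emit:
move_arm:
  offset:
    - [0, 0, 0.1]
    - [0, 0, 0.05]
    - [0, 0, 0]
  twist:
    - [0, 0, 0]
    - [0, 0, 0]
    - [0, 0, 0]
  grip: [0.6, 0.6, 0.6]

```text
time: 16.0
ee_pos: [0.5702, -0.0264, 0.0428]
tcp_rot: [-180.0, -0.0, -161.1]
wrist_force: [0.0, -1.1, 0.4]
opening: 0.059
grasp_force: 21.9
```

Emit:
move_arm:
  offset:
    - [0, 0, 0.05]
    - [0, 0, 0.05]
    - [0, 0, 0]
  twist:
    - [0, 0, 0]
    - [0, 0, 0]
    - [0, 0, 0]
  grip: [0.6, 0.6, 0.6]

```text
time: 16.3
ee_pos: [0.5702, -0.0264, 0.0417]
tcp_rot: [180.0, -0.0, -161.1]
wrist_force: [0.1, 0.0, -0.2]
opening: 0.0594
grasp_force: 21.9
```

Emit:
move_arm:
  offset:
    - [0, 0, 0.05]
    - [0, 0, 0]
  twist:
    - [0, 0, 0]
    - [0, 0, 0]
  grip: [0.6, 0.6]

```text
time: 16.5
ee_pos: [0.5703, -0.0264, 0.0413]
tcp_rot: [-180.0, 0.0, -161.1]
wrist_force: [-0.0, -0.4, -0.0]
opening: 0.0591
grasp_force: 21.9
```

Emit:
move_arm:
  offset:
    - [0, 0, 0.05]
    - [0, 0, 0]
  twist:
    - [0, 0, 0]
    - [0, 0, 0]
  grip: [0.6, 0.6]

```text
time: 16.7
ee_pos: [0.5703, -0.0264, 0.0413]
tcp_rot: [-180.0, 0.0, -161.1]
wrist_force: [-1.7, 0.1, 4.4]
opening: 0.059
grasp_force: 22.3
```

Contact came at the expected height, so the dish is down between the pins. I release it and rise.

Emit:
move_arm:
  offset:
    - [0, 0, -0.05]
    - [0, 0, 0]
    - [0, 0, 0]
    - [0, 0, 0]
  twist:
    - [0, 0, 0]
    - [0, 0, 0]
    - [0, 0, 0]
    - [0, 0, 0]
  grip: [0.75, 0.85, 0.95, 1]

```text
time: 17.1
ee_pos: [0.5702, -0.0264, 0.0411]
tcp_rot: [180.0, -0.0, -161.1]
wrist_force: [0.0, -0.2, -0.6]
opening: 0.0855
grasp_force: 0.0
```

Emit:
move_arm:
  offset:
    - [0, 0, -1]
    - [0, 0, -2]
    - [0, 0, -3]
    - [0, 0, -3]
    - [0, 0, -2]
  twist:
    - [0, 0, 0]
    - [0, 0, 0]
    - [0, 0, 0]
    - [0, 0, 0]
    - [0, 0, 0]
  grip: [1, 1, 1, 1, 1]

```text
time: 17.6
ee_pos: [0.5707, -0.0265, 0.1544]
tcp_rot: [-179.9, 0.1, -161.1]
wrist_force: [-0.2, -0.8, -0.0]
opening: 0.0852
grasp_force: 0.0
```

Emit:
move_arm:
  offset:
    - [2, -0.2, 0]
    - [3, -0.2, 0]
    - [3.2, 0, 0]
    - [0, 0, 0]
    - [0, 0, 0]
  twist:
    - [0, 0, 0]
    - [0, 0, 0]
    - [0, 0, 0]
    - [0, 0, 0]
    - [0, 0, 0]
  grip: [1, 1, 1, 1, 1]

```text
time: 18.1
ee_pos: [0.494, -0.0569, 0.1524]
tcp_rot: [-180.0, 0.1, -161.2]
wrist_force: [0.5, 0.2, -0.2]
opening: 0.0854
grasp_force: 0.0
```

```bash
python3 - <<'E'
from h import *
np.set_printoptions(precision=4,suppress=True)
bot.get_obs(); c=cam('wrist'); save(c,'w8.png'); o=bot.get_obs(); print(o['ee_pos'],o['tcp_rot'],o['opening'],o['grasp_force'])
Ti=np.linalg.inv(Rm(o['tcp_rot']))
for t,z in [('dish',.022),('handle',.042),('tab_face',.042),('seat',.022)]:
    for r in finder.pinpoint(c,t)[:1]: P=atz(c,r['position'],z); print(t,round(r['p'],2),np.array(r['position']),P,Ti@(P-o['ee_pos']))
cv2.imwrite('pics/w8c.png',cv2.resize(c['color'][150:350,190:450,::-1],(780,600),interpolation=cv2.INTER_CUBIC))
E
```

```text
[ 0.4945 -0.0567  0.1521] [-179.9638    0.0838 -161.1511] 0.08554320261752783 0.0
dish 0.62 [321.  277.9] [ 0.572  -0.0288  0.022 ] [-0.0822  0.0015  0.1302]
handle 0.85 [323.8 188.6] [ 0.4818 -0.0576  0.042 ] [0.0124 0.0034 0.1101]
tab_face 0.7 [344.3 194.4] [ 0.481  -0.0398  0.042 ] [0.0074 0.0204 0.1101]
```

View pics/w8c.png

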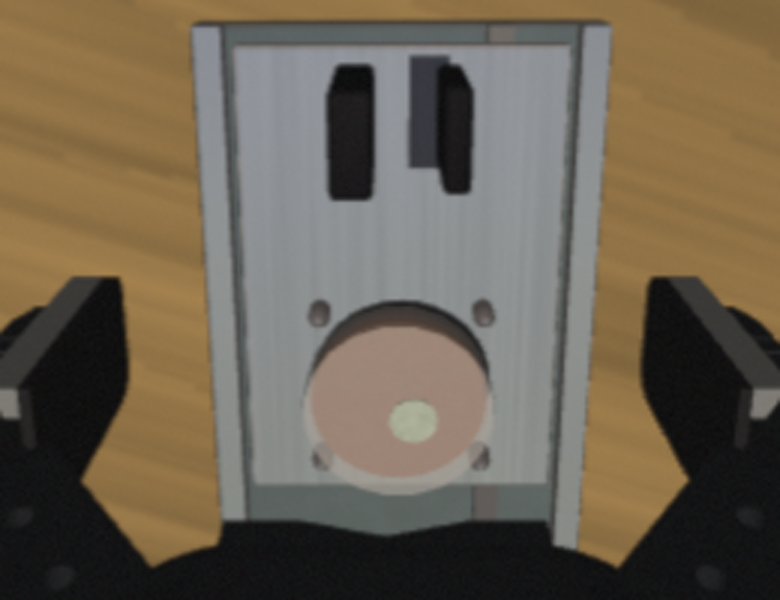

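The dish sits level among the four pins: two are clear at crop (318,312) and (484,312), and two show through its rim. I go back to the handle and squeeze.

Emit:
move_arm:
  offset:
    - [0.9, 0.05, 2]
    - [0, 0, 3]
    - [0, 0, 3]
    - [0, 0, 1.8]
    - [0, 0, 0]
  twist:
    - [0, 0, 0]
    - [0, 0, 0]
    - [0, 0, 0]
    - [0, 0, 0]
    - [0, 0, 0]
  grip: [1, 1, 1, 1, 1]

```text
time: 18.85
ee_pos: [0.4838, -0.0587, 0.0505]
tcp_rot: [179.9, -0.3, -161.1]
wrist_force: [-0.2, -0.2, 0.7]
opening: 0.0851
grasp_force: 0.0
```

Emit:
move_arm:
  offset:
    - [0, 0, 0]
    - [0, 0, 0]
    - [0, 0, 0]
    - [0, 0, 0]
    - [0, 0, 0]
  twist:
    - [0, 0, 0]
    - [0, 0, 0]
    - [0, 0, 0]
    - [0, 0, 0]
    - [0, 0, 0]
  grip: [0.6, 0.5, 0.3, 0.2, 0.2]
  force: 30

```text
time: 19.35
ee_pos: [0.4861, -0.059, 0.0547]
tcp_rot: [-180.0, 0.1, -161.1]
wrist_force: [-0.3, 0.0, 6.0]
opening: 0.0307
grasp_force: 31.5
```

Emit:
move_arm:
  offset:
    - [0, 0, 0]
    - [0, 0, 0]
    - [0, 0, 0]
  twist:
    - [0, 0, 0]
    - [0, 0, 0]
    - [0, 0, 0]
  grip: [0.2, 0.2, 0.2]

```text
time: 19.65
ee_pos: [0.4861, -0.059, 0.0547]
tcp_rot: [-180.0, 0.1, -161.1]
wrist_force: [-0.1, 0.3, 5.4]
opening: 0.0306
grasp_force: 31.3
```

Emit:
move_arm:
  offset:
    - [-0.3, 0, 0]
    - [-0.7, 0, 0]
    - [-1, 0, 0]
    - [-1.3, 0, 0]
    - [-1.3, 0, 0]
  twist:
    - [0, 0, 0]
    - [0, 0, 0]
    - [0, 0, 0]
    - [0, 0, 0]
    - [0, 0, 0]
  grip: [0.2, 0.2, 0.2, 0.2, 0.2]

```text
time: 20.15
ee_pos: [0.5297, -0.044, 0.0547]
tcp_rot: [180.0, 0.1, -161.1]
wrist_force: [-1.7, -0.2, 7.2]
opening: 0.0307
grasp_force: 31.4
```

Emit:
move_arm:
  offset:
    - [-1.3, 0, 0]
    - [-1.3, 0, 0]
    - [-1.3, 0, 0]
    - [-1, 0, 0]
    - [-0.8, 0, 0]
  twist:
    - [0, 0, 0]
    - [0, 0, 0]
    - [0, 0, 0]
    - [0, 0, 0]
    - [0, 0, 0]
  grip: [0.2, 0.2, 0.2, 0.2, 0.2]

```text
time: 20.65
ee_pos: [0.5838, -0.0254, 0.0548]
tcp_rot: [180.0, 0.1, -161.1]
wrist_force: [-1.8, -0.6, 7.6]
opening: 0.0307
grasp_force: 31.1
```

Emit:
move_arm:
  offset:
    - [-0.6, 0, 0]
    - [-0.4, 0, 0]
    - [-0.2, 0, 0]
    - [0, 0, 0]
  twist:
    - [0, 0, 0]
    - [0, 0, 0]
    - [0, 0, 0]
    - [0, 0, 0]
  grip: [0.2, 0.2, 0.2, 0.2]

```text
time: 21.05
ee_pos: [0.5951, -0.0215, 0.0548]
tcp_rot: [180.0, 0.1, -161.1]
wrist_force: [0.9, 1.3, 5.3]
opening: 0.031
grasp_force: 30.8
```

Emit:
move_arm:
  offset:
    - [-0.2, 0, 0]
    - [-0.1, 0, 0]
    - [-0.1, 0, 0]
    - [0, 0, 0]
  twist:
    - [0, 0, 0]
    - [0, 0, 0]
    - [0, 0, 0]
    - [0, 0, 0]
  grip: [0.2, 0.2, 0.2, 0.2]

```text
time: 21.45
ee_pos: [0.5986, -0.0203, 0.0548]
tcp_rot: [180.0, 0.1, -161.1]
wrist_force: [0.1, 0.9, 6.1]
opening: 0.0308
grasp_force: 30.8
```

Emit:
move_arm:
  offset:
    - [-0.1, 0, 0]
    - [-0.1, 0, 0]
    - [0, 0, 0]
  twist:
    - [0, 0, 0]
    - [0, 0, 0]
    - [0, 0, 0]
  grip: [0.2, 0.2, 0.2]

```text
time: 21.75
ee_pos: [0.5995, -0.02, 0.0548]
tcp_rot: [180.0, 0.0, -161.2]
wrist_force: [-7.1, -2.1, 9.8]
opening: 0.0306
grasp_force: 31.1
```

Emit:
move_arm:
  offset:
    - [-0.1, 0, 0]
    - [-0.1, 0, 0]
    - [0, 0, 0]
  twist:
    - [0, 0, 0]
    - [0, 0, 0]
    - [0, 0, 0]
  grip: [0.2, 0.2, 0.2]

```text
time: 22.05
ee_pos: [0.5996, -0.02, 0.0548]
tcp_rot: [180.0, -0.2, -161.2]
wrist_force: [-15.6, -4.8, 15.0]
opening: 0.0307
grasp_force: 31.5
```

It is at the home stop after 120 mm of travel. I ease off, open and withdraw.

Emit:
move_arm:
  offset:
    - [0.2, 0, 0]
    - [0, 0, 0]
    - [0, 0, 0]
    - [0, 0, 0]
    - [0, 0, 0]
  twist:
    - [0, 0, 0]
    - [0, 0, 0]
    - [0, 0, 0]
    - [0, 0, 0]
    - [0, 0, 0]
  grip: [0.2, 0.2, 0.8, 0.8, 0.8]

```text
time: 22.55
ee_pos: [0.6001, -0.0201, 0.0537]
tcp_rot: [-180.0, 0.0, -161.1]
wrist_force: [-0.8, 1.6, 0.2]
opening: 0.0682
grasp_force: 0.0
```

Emit:
move_arm:
  offset:
    - [0, 0, 0]
    - [0, 0, -2]
    - [0, 0, -4]
    - [0, 0, -4]
    - [0, 0, -4]
  twist:
    - [0, 0, 0]
    - [0, 0, 0]
    - [0, 0, 0]
    - [0, 0, 0]
    - [0, 0, 0]
  grip: [0.8, 0.8, 0.8, 1, 1]

```text
time: 23.05
ee_pos: [0.5996, -0.0201, 0.1949]
tcp_rot: [-180.0, 0.0, -161.1]
wrist_force: [0.4, 0.1, -0.4]
opening: 0.0854
grasp_force: 0.0
```

Emit:
move_arm:
  offset:
    - [3, 0, -1]
    - [0, 0, 0]
    - [0, 0, 0]
  twist:
    - [0, 0, 0]
    - [0, 0, 0]
    - [0, 0, 0]
  grip: [1, 1, 1]

```text
time: 23.35
ee_pos: [0.5715, -0.0299, 0.2037]
tcp_rot: [-180.0, 0.1, -161.2]
wrist_force: [-0.0, 0.4, -0.8]
opening: 0.0856
grasp_force: 0.0
```

```bash
python3 - <<'E'
from h import *
np.set_printoptions(precision=4,suppress=True)
bot.get_obs(); c=cam('wrist'); o=bot.get_obs(); print(o['ee_pos'],o['wrist_force'])
Ti=np.linalg.inv(Rm(o['tcp_rot']))
for t,z in [('dish',.022),('handle',.042),('tab_face',.042)]:
    for r in finder.pinpoint(c,t)[:1]: P=atz(c,r['position'],z); print(t,round(r['p'],2),np.array(r['position']),P)
cv2.imwrite('pics/w9c.png',cv2.resize(c['color'][130:350,190:450,::-1],(709,600),interpolation=cv2.INTER_CUBIC))
E
```

```text
[ 0.5715 -0.0298  0.2029] [-0.04    0.1871  0.107 ]
dish 0.8 [ 52.2 137.2] [ 0.6134 -0.3087  0.022 ]
handle 0.96 [321.7 214.7] [ 0.5971 -0.0186  0.042 ]
tab_face 0.62 [340.  218.1] [0.5945 0.0006 0.042 ]
```

View pics/w9c.png

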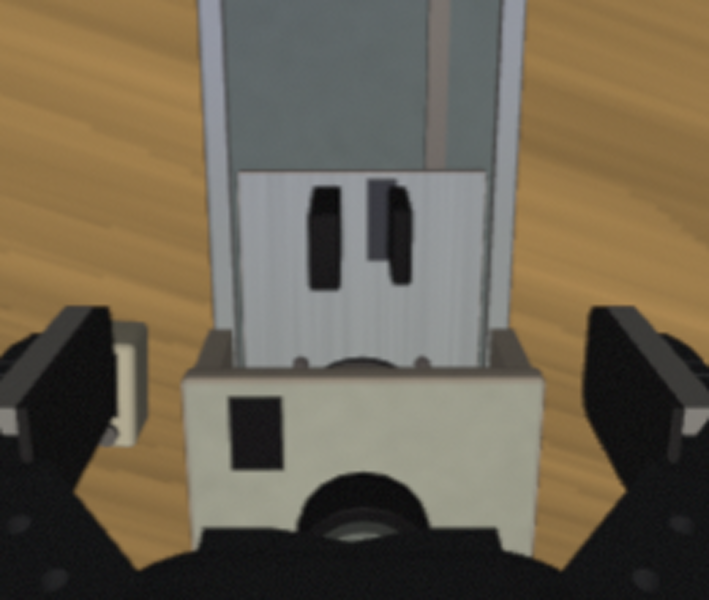

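The carriage is home and the tab has sprung back, with the plates at crop columns 308–412. The arm is clear of everything.

```bash
python3 -c "
from workcell import bot
print(bot.job_done())"
```

```text
the job is handed in; nothing more can be done
None
```

The small dish sits level between the four pins, and the carriage is fully home under the hood with the tab sprung back and locked; I handed the job in at about 23.4 s.

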